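Stamp the sample carton and put the stamp away

ROBOT

A 6-joint arm with a two-finger parallel gripper is mounted at the origin on the work surface. World frame = base frame: x ahead of the robot, y to its left, z up, the work surface at z = 0. Lengths are in m, angles in rad, forces in N, time in s.
With the tool pointing down it reaches from about 0.325 to 0.85 m from the base axis. Payload 4.4 kg.
Tool frame: the origin (TCP) lies on the centre line of the jaws, within the pads' length; the fingertips stand env.tip_reach ahead of it and the grasp point (between the pads) is the TCP (env.tip_reach is the distance from the TCP to the fingertips, in m); z points along the fingers, y is the line along which they close (so a half turn about z gives the same grasp; the last joint's range is limited). The gripper opens to 94 mm and grips with 3 to 60 N. Pads are 16 mm wide; open, the fingers measure 119 mm over their backs; the gripper's body (75 mm by 177 mm) begins 78 mm behind the grasp point.
Start: joints at [-1.29, 0.207, 1.542, -0, 1.393, -0.15], TCP at [0.241, -0.522, 0.224] pointing down, gripper open.
Joint ranges: [-2.73, 2.73], [-0.86, 2.22], [0.23, 2.46], [-1.11, 4.25], [0.08, 2.63], [-2.82, 2.82]. Speed limits (rad/s): [2.79, 2.79, 3.14, 3.14, 3.14, 3.14].

INTERFACE

Orientations are given as a rotation vector (axis times angle).
In Python, from station import env gives the robot as it stands.
- The arm moves only by the tool servo_tool, never from a script. Its argument "plan" is one flat list of numbers, 5 for each row, row after row: the shift along the world's x, y, z scaled (see below), then the turn about the world's z scaled (see below), then the closure, from -1 (fully open) to 1 (shut). A call has 1 to 8 rows; each row shifts and turns the commanded pose from where the row before left it; what a row does not reach is not made up. The controller multiplies each number of a shift by 75 cm and each number of a turn by pi rad. A row lasts 1/10 s, in which the tool goes at most 50 mm and 8.59 degrees, less where a joint would pass 70% of its speed; a pose out of reach is approached as far as the arm can. A call with a number of a shift or a turn outside -1 to 1 is refused whole. A call with a gripper value outside its range is refused whole. The fingers move at their own pace and stop on an object; "squeeze" is the grip in N (left out, the last holds). Time passes only in rows, so rows that do not move let the fingers close. It gives the time, the measured TCP pose, the force, the opening and the grip force at its end, in the units of the state.
- env.observe(): the state, without advancing time (a new reading comes with each control period).
- env.camera(name): name is "scene" or "top" or "wrist"; returns a dict with "image" (420x560x3 uint8, red, green, blue), "depth" (420x560 float32, m along the optical axis (not along the pixel's ray), 0 where there is no reading), "camera_matrix" (3x3 intrinsics, pixels), "R" (3x3) and "t" (3): a world point X has camera coordinates R X + t. Camera axes: x right, y down, z forward; pixel columns grow to the right and rows downward; lengths in m; the calibration is good to about 2 mm. A picture is of the moment at which its call begins.
- env.sign_off(): hands the job in; it is judged then, once.
Trained networks look in the newest picture that a camera, given by its name, has taken for a name from the list of things; names that differ only in an ending like _2 or _b are one class to them, and where a whole thing is asked for, a point or a joint stands for the part that bears it (a point fixed in the world has none). Each returns a list of dicts, best first, with "conf" (0 to 1); they miss things now and then, are a little off and sometimes report something else, mostly with a low value. They report only what shows in the picture. A call takes as long as a camera call. They do not tell look-alikes from the thing itself.
- env.boxes_of(camera, thing): "rect" ([centre column, centre row, width, height] in pixels, round what is visible of it).
- env.mark_of(camera, thing): "position" ([column, row] in pixels: a listed point, or the origin of a listed thing).
The state is a dict: "time_s": time; "joints": joint angles; "joint_vel": joint speeds; "effort": joint torques, N m; "eef_pos": TCP position; "tool_rot": TCP orientation; "contact_force": force on the tool from outside, world axes, zero at the start; "torque": the same for the moment, N m; "opening": finger opening in m; "gripper_force": force on a finger pad.
Only numpy, scipy, OpenCV 4.12 (cv2) and the standard library are available. Lean on these libraries where they do the work, as an engineer would, in place of code of your own. Each camera call takes 0.05 s, during which the arm holds its last target. There are 200 camera calls.

TASK

Take the blue-headed self-inking stamp out of the wooden tray, stand it squarely in the middle of the blank white panel on top of the toy carton, its long side along the panel's long side, and let go of it. Press its blue head straight down to the stop and let it spring right back up, then put the stamp back in the tray, standing upright on the felt. Do not press it down anywhere else, never tip it over, and leave the carton and everything else where they are.

Things in the scene. Friction and masses are not known exactly. Their poses are not given: they have to be found in the camera images.
- stamp_mid (a point): Grip point: centre of the stamp's black ink-pad housing, 47 mm above its soles, 40 mm wide along y, 36 to 58 mm above the soles, closed at both x ends by steel cheeks as high. The loose stamp (0.47 kg) is 60 mm long (x), 48 mm deep (y), 94 mm high (z up). Half a turn makes no difference.
- stamp_foot (a point): Centre of the stamp's underside, midway between its soles; axes as for the housing.
- head_top (a point): Centre of the top of the stamp's blue sprung head (flat rounded block 60 mm along the stamp's x, 34 mm along y, 18 mm thick). Up, it is 94 mm above the soles, with an 18 mm gap between head and housing; pressed to the stop it is 78 mm above them.
- stamp_head (a joint): How far the stamp's head is pressed down: 0 m up, 0.016 m at the stop. A spring returns it: about 4 N to start, 12 N at the stop.
- panel (a point): Centre of the blank white panel on top of the toy carton, 68 mm along x, 84 mm along y (its long side), with a thin red border; z up. The carton is loose, 0.55 kg, 130 (x) x 180 (y) x 55 mm high, chequered red, white and light blue; the panel lies midway across its x and 32 mm towards +y of its middle.
- tray_in (a point): Centre of the inner floor of the wooden desk tray, 6 mm above its underside, lined with grey felt. The tray is fixed, outside 120 mm along x by 190 mm along y, walls 6 mm thick, 20 mm high. The stamp starts in its -y half, its x within 0.25 rad of the tray's; a small ink bottle stands in the +y half.
- ink_bottle: Small white ink refill bottle with a blue cap, 26 mm across, 69 mm high, standing loose in the tray; origin at the centre of its underside. Leave it.
- toy_robot: Red toy robot figure, 140 mm high, 88 mm wide along its y, standing beyond the work; origin at the centre of its underside. Leave it.
- toy_bus: White and blue toy bus 100 x 34 x 37 mm, long along its x; origin at the centre of its underside. Leave it.
- paint_jar: Pink paint jar with a black lid, 38 mm across, 52 mm high; origin at the centre of its underside. Leave it.
- tape_roll: Yellow roll of tape lying flat, 72 mm across, 18 mm high; origin at the centre of its underside. Leave it.
- wire_spool: Blue spool of copper wire, 66 mm across, 64 mm high; origin at the centre of its underside. Leave it.
- marker: White marker with a red cap lying along its x, 130 mm long, 17 mm thick; origin under its middle. Leave it.
Not all that is in view belongs to the job. Of the things that look like the part that bears stamp_mid, the larger one is meant.

How it is judged:
By the outcome, as a careful person would: the job done as asked, in the order asked, and still so for the second after the job is handed in, with the robot touching nothing.
It also fails if it takes over 64 s, if anything falls off the work surface, if the arm or the gripper's body presses on something with over 40 N, if the wrist force passes 120 N, or if a joint passes its speed limit or range.

## Working session

There is one attempt and no reset: what is moved stays moved. The work goes in short steps, Python scripts to look and compute and a tool call to move; the robot and the scene stay as the last step left them, time stands still between calls to the robot, and variables do not carry over. Pictures are saved under pics/ and viewed, at most 10 in all, crops included, and the job is handed in when it is done.

Besides the shell and the picture viewer there is one more tool, called after "Request:" as name(argument=value, ...) on one line, values as JSON. servo_tool: Moves the arm, as the interface text tells. Shifts and turns lie within -1 to 1; 1 stands for 75 cm of shift or pi rad of turn. Its arguments: {"type":"object","properties":{"plan":{"type":"array","items":{"type":"number"}},"squeeze":{"type":"number"}},"required":["plan"]}

```bash
mkdir -p pics; cat > h.py <<'E'
import numpy as np, cv2
from station import env
def shot(n):
    c=env.camera(n); return c
def ray(c,u,v,z):
    K=np.array(c['camera_matrix']);R=np.array(c['R']);t=np.array(c['t'])
    d=R.T@np.linalg.inv(K)@[u,v,1]; o=-R.T@t
    return o+d*(z-o[2])/d[2]
def cloud(c):
    K=np.array(c['camera_matrix']);R=np.array(c['R']);t=np.array(c['t']);D=c['depth']
    v,u=np.mgrid[:D.shape[0],:D.shape[1]]
    P=np.stack([(u-K[0,2])/K[0,0]*D,(v-K[1,2])/K[1,1]*D,D],-1)
    W=(P-t)@R; W[D<=0]=np.nan
    return W
def save(c,f): cv2.imwrite(f,c['image'][:,:,::-1])
E
python3 - <<'E'
from h import *
print(env.observe(),env.tip_reach)
for n in ['top','scene']:
    c=shot(n); save(c,f'pics/{n}0.png'); W=cloud(c)
    print(n,-np.array(c['R']).T@c['t'])
    for th in ['stamp_mid','stamp_foot','head_top','panel','tray_in','ink_bottle','toy_robot','toy_bus','paint_jar','tape_roll','wire_spool','marker']:
        for m in env.mark_of(n,th)[:3]:
            u,v=m['position']; i,j=int(round(v)),int(round(u))
            p=W[min(max(i,0),419),min(max(j,0),559)]
            print(th,round(m['conf'],2),np.round([u,v]),np.round(p,3))
        print('   box',[(round(b['conf'],2),np.round(b['rect']).tolist()) for b in env.boxes_of(n,th)[:3]])
E
```

```text
{'time_s': 0.0, 'joints': array([-1.28950304e+00,  2.07374513e-01,  1.54292444e+00, -2.32177233e-05,
        1.39352759e+00, -1.50557562e-01]), 'joint_vel': array([-0.00064676,  0.00035461,  0.00082928, -0.0006544 , -0.00054034,
        0.0007104 ]), 'effort': array([ 1.74160516e-03, -3.70870972e+01, -2.81413668e+01,  6.98023802e-02,
        3.61273647e-02, -1.74171801e-04]), 'eef_pos': array([ 0.24040633, -0.52149115,  0.22333061]), 'tool_rot': array([-3.06646299e+00, -6.72619833e-01,  2.64838635e-04]), 'contact_force': array([ 0.68048538,  0.2753743 , -0.59799882]), 'torque': array([-0.00374273, -0.06476272,  0.03029069]), 'gripper_force': 0.0, 'opening': 0.09383727536109339} 0.019
top [ 0.49541235 -0.04705165  1.16085495]
stamp_mid 0.81 [351. 222.] [ 0.57  -0.251  0.103]
   box [(0.65, [433.0, 267.0, 16.0, 13.0]), (0.56, [350.0, 222.0, 23.0, 20.0])]
stamp_foot 0.91 [346. 217.] [ 0.587 -0.243  0.067]
stamp_foot 0.66 [262. 153.] [0.786 0.008 0.003]
stamp_foot 0.45 [432. 264.] [ 0.457 -0.502  0.039]
   box [(0.66, [434.0, 266.0, 17.0, 15.0]), (0.62, [350.0, 220.0, 21.0, 24.0])]
head_
[... 1970 characters left out ...]
 81.0, 50.0])]
ink_bottle 0.63 [244. 228.] [ 0.568 -0.152  0.021]
   box [(0.47, [243.0, 218.0, 6.0, 25.0]), (0.27, [149.0, 243.0, 23.0, 34.0])]
toy_robot 0.69 [337. 271.] [ 0.812 -0.     0.022]
   box [(0.68, [337.0, 255.0, 29.0, 52.0])]
toy_bus 0.73 [270. 182.] [ 0.454 -0.014  0.04 ]
   box [(0.58, [268.0, 175.0, 17.0, 30.0])]
paint_jar 0.77 [300. 235.] [ 0.648 -0.018  0.003]
   box [(0.73, [297.0, 227.0, 17.0, 18.0])]
tape_roll 0.5 [376. 142.] [0.421 0.391 0.02 ]
   box [(0.72, [377.0, 139.0, 23.0, 19.0])]
wire_spool 0.65 [166. 295.] [ 0.692 -0.417  0.034]
   box [(0.85, [166.0, 288.0, 34.0, 36.0])]
marker 0.74 [149. 245.] [ 0.507 -0.404  0.018]
   box [(0.48, [150.0, 244.0, 20.0, 37.0])]
```

View pics/top0.png

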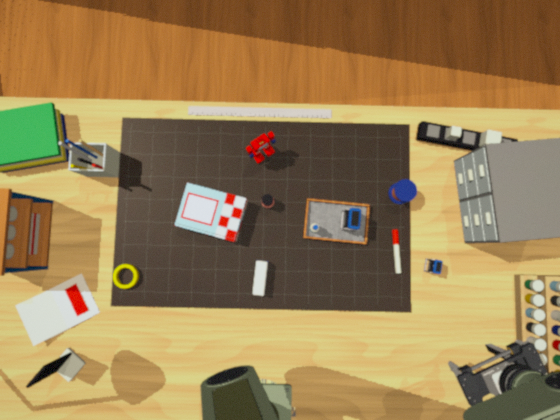

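View pics/scene0.png

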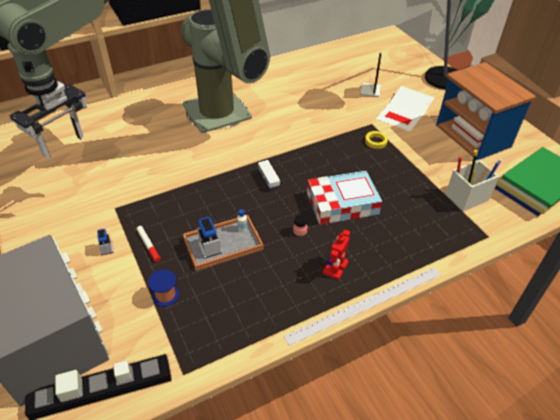

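The top view shows two blue-headed stamps. One is in the tray at (351,220) and the other is a smaller one on the desk at (433,266). The tray one fits, since it is larger and in the tray. The carton panel is at about (200,208) and the bottle at (315,227). I'll confirm the stamp in a crop.

```bash
python3 - <<'E'
from h import *
c=shot('top')
im=c['image'][185:285,295:450,::-1]
cv2.imwrite('pics/crop1.png',cv2.resize(im,None,fx=5,fy=5,interpolation=cv2.INTER_CUBIC))
W=cloud(c)
for u0,u1,v0,v1,zl in [(340,365,205,235,.095),(425,442,255,277,.05)]:
    P=W[v0:v1,u0:u1].reshape(-1,3); P=P[P[:,2]>zl]
    print(len(P),np.median(P,0).round(3),np.round(np.ptp(P,0),3))
E
```

```text
252 [ 0.582 -0.259  0.103] [0.059 0.034 0.015]
112 [ 0.451 -0.506  0.063] [0.038 0.024 0.015]
```

View pics/crop1.png

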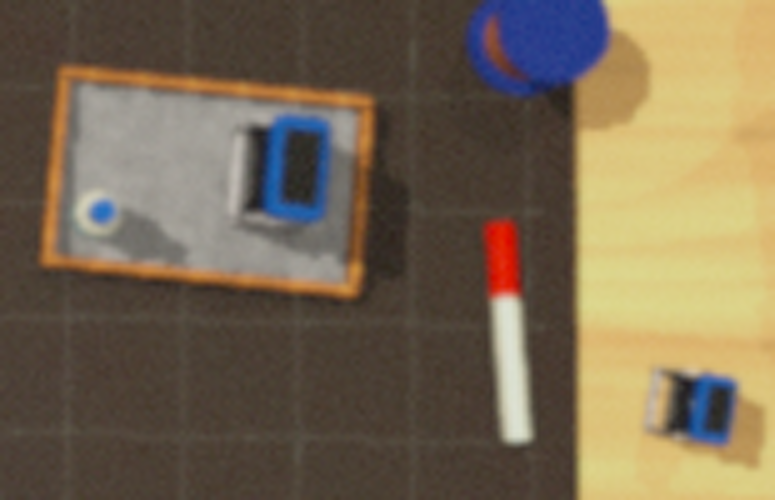

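The crop confirms it. The larger stamp is in the tray, with its head 59 x 34 mm at z 0.10 and centred near crop (298,168). The smaller one is on the desk at crop (700,405). I'm moving the wrist camera over the tray.

Request:
servo_tool(plan=[0.047,0.037,0.013,-0.045,-1,0.047,0.037,0.013,-0.045,-1,0.047,0.037,0.013,-0.045,-1,0.047,0.037,0.013,-0.045,-1,0.047,0.037,0.013,0,-1,0.047,0.037,0.013,0,-1,0.047,0.037,0.013,0,-1,0,0,0,0,-1])

```text
time_s: 3.35
eef_pos: [0.4912, -0.3252, 0.2945]
tool_rot: [3.135, -0.196, 0.007]
contact_force: [-0.2, -0.6, 1.8]
opening: 0.0939
gripper_force: 0.0
```

```bash
cat >> h.py <<'E'
from scipy.spatial.transform import Rotation as Ro
def tcp():
    s=env.observe(); x=Ro.from_rotvec(s['tool_rot']).as_matrix()
    return s['eef_pos'], np.arctan2(x[1,0],x[0,0]), x[2,2], s
def rect(P):
    (cx,cy),(w,h),a=cv2.minAreaRect((P[:,:2]*1000).astype(np.float32))
    a=np.deg2rad(a); 
    if h>w: w,h,a=h,w,a+np.pi/2
    a=(a+np.pi/2)%np.pi-np.pi/2
    return np.round([cx/1000,cy/1000,w/1000,h/1000,a],4)
E
python3 - <<'E'
from h import *
p,y,z,s=tcp(); print(p,y,z,s['time_s'],s['opening'])
c=shot('wrist'); save(c,'pics/w1.png'); print(-np.array(c['R']).T@c['t'], np.array(c['R'])[2])
for th in ['stamp_mid','head_top','tray_in','ink_bottle']:
    print(th,[(round(m['conf'],2),np.round(m['position'])) for m in env.mark_of('wrist',th)[:3]],[(round(b['conf'],2),np.round(b['rect']).tolist()) for b in env.boxes_of('wrist',th)[:2]])
W=cloud(c).reshape(-1,3)
k=(abs(W[:,0]-.58)<.06)&(abs(W[:,1]+.26)<.06)
P=W[k]; print(np.histogram(P[:,2],bins=np.arange(-.01,.12,.01)))
P=W[k&(W[:,2]>.09)]; print(len(P),rect(P),np.median(P[:,2]))
E
```

```text
[ 0.49115812 -0.32517411  0.29445883] -0.12486485128026531 -0.9999905307494834 3.35 0.09385836552454895
[ 0.56458703 -0.33355897  0.45518172] [-0.25681622  0.03351335 -0.96587902]
stamp_mid [(0.9, array([207., 107.])), (0.64, array([436., 197.])), (0.24, array([341., 166.]))] [(0.8, [433.0, 195.0, 48.0, 42.0]), (0.68, [206.0, 104.0, 55.0, 65.0])]
head_top [(0.97, array([193., 106.]))] [(0.82, [438.0, 197.0, 37.0, 38.0]), (0.61, [197.0, 105.0, 46.0, 68.0])]
tray_in [(0.8, array([182., 111.])), (0.31, array([344., 164.]))] [(0.61, [175.0, 111.0, 176.0, 116.0])]
ink_bottle [(0.86, array([126., 137.])), (0.54, array([194., 107.]))] [(0.97, [116.0, 142.0, 43.0, 27.0]), (0.65, [206.0, 101.0, 53.0, 64.0])]
(array([   1, 4460, 2162, 1246,   10,   19,   75,  494,    0,    0,  273,
       2118]), array([-0.01,  0.  ,  0.01,  0.02,  0.03,  0.04,  0.05,  0.06,  0.07,
        0.08,  0.09,  0.1 ,  0.11]))
9980 [ 0.5586 -0.2681  0.1079  0.0534  0.4151] 0.3872456143156668
```

View pics/w1.png

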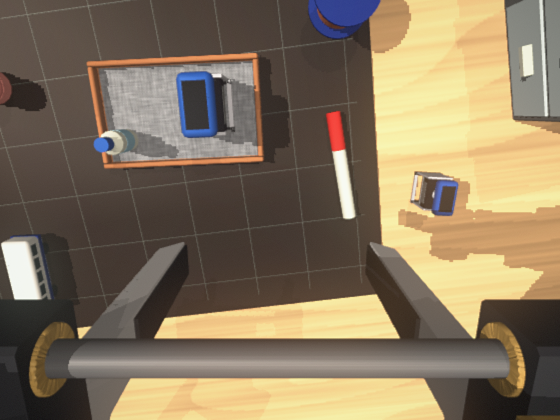

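The wrist view shows the stamp's head at (197,105), the bottle at (116,142) and the small decoy at (436,197). I'm moving over the stamp for a near-vertical measurement.

Request:
servo_tool(plan=[0.04,0.03,0,0,-1,0.04,0.03,0,0,-1,0.025,0.025,0,0,-1,0,0,0,0,-0.3,0,0,0,0,-0.3])

```text
time_s: 4.3
eef_pos: [0.5653, -0.265, 0.2923]
tool_rot: [3.134, -0.206, -0.001]
contact_force: [-0.4, 0.7, 0.1]
opening: 0.0812
gripper_force: 0.0
```

```bash
python3 - <<'E'
from h import *
p,y,z,s=tcp(); print(p,y,z,s['time_s'],s['opening'])
c=shot('wrist'); save(c,'pics/w2.png')
W=cloud(c)
def sel(x0,y0,r,z0,z1):
    w=W.reshape(-1,3); return w[(abs(w[:,0]-x0)<r)&(abs(w[:,1]-y0)<r)&(w[:,2]>z0)&(w[:,2]<z1)]
for z0,z1 in [(.092,.11),(.05,.075),(.03,.075),(.003,.010)]:
    P=sel(.58,-.26,.06,z0,z1); print(z0,z1,len(P),rect(P),np.median(P,0).round(4))
P=sel(.575,-.21,.14,.016,.024);print('wall',rect(P),np.median(P[:,2]))
P=sel(.565,-.155,.03,.05,.09);print('bottle',rect(P),P[:,2].max())
E
```

```text
[ 0.56526818 -0.26496644  0.29226711] -0.13145275040385257 -0.9999994662383364 4.3 0.08118776917409797
0.092 0.11 2056 [ 0.5795 -0.2585  0.0601  0.034  -0.0823] [ 0.5815 -0.2588  0.103 ]
0.05 0.075 337 [ 0.5794 -0.2583  0.0604  0.0417 -0.0873] [ 0.6022 -0.2741  0.0664]
0.03 0.075 390 [ 0.5795 -0.2583  0.0603  0.0419 -0.0838] [ 0.6058 -0.2719  0.0662]
0.003 0.01 4008 [ 0.58   -0.26    0.12    0.1199 -1.5706] [ 0.589  -0.2593  0.0092]
wall [ 0.5769 -0.2194  0.1903  0.1202  1.4911] 0.022544675879117435
bottle [ 0.5553 -0.1524  0.025   0.0224  0.6168] 0.08128720339938598
```

View pics/w2.png

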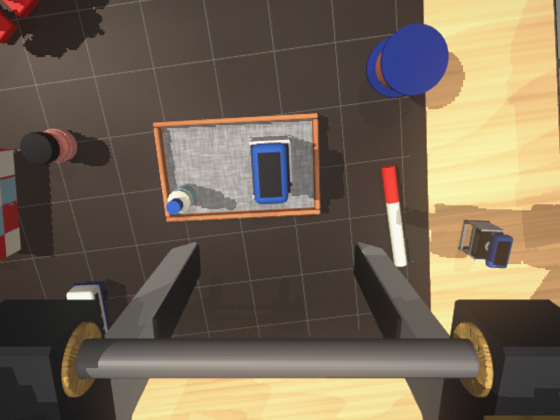

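The stamp measures 60 x 34 mm, centred at (0.5795, -0.2584) with yaw -0.084. The depth reads about 2.5 mm high, going by the tray rim. Next I descend to a TCP height of 0.053.

Request:
servo_tool(plan=[0.019,0.009,-0.03,0.015,-0.3,0,0,-0.05,0,-0.3,0,0,-0.05,0,-0.3,0,0,-0.05,0,-0.3,0,0,-0.05,0,-0.3,0,0,-0.03,0,-0.3,0,0,-0.03,0,-0.3,0,0,0,0,-0.3])

```text
time_s: 5.15
eef_pos: [0.5759, -0.2576, 0.071]
tool_rot: [-3.135, 0.136, 0.012]
contact_force: [-0.4, 0.1, -0.8]
opening: 0.0609
gripper_force: 0.0
```

```bash
python3 - <<'E'
from h import *
p,y,z,s=tcp(); print(p,y,z,s['time_s'],s['opening'],s['contact_force'])
E
```

```text
[ 0.57593607 -0.2576086   0.07104197] -0.08682136925802911 -0.9999639176520978 5.15 0.06086072460880765 [-0.43077012  0.14771186 -0.84592453]
```

Request:
servo_tool(plan=[0.003,0,-0.012,0,-0.3,0,0,-0.012,0,-0.3,0,0,0,0,-0.3,0,0,0,0,-0.3])

```text
time_s: 5.55
eef_pos: [0.5825, -0.2581, 0.0576]
tool_rot: [3.138, -0.133, 0.001]
contact_force: [0.6, -0.5, -0.2]
opening: 0.061
gripper_force: 0.0
```

Request:
servo_tool(plan=[-0.004,0,-0.006,0,-0.3,0,0,0,0,0.3,0,0,0,0,0.5,0,0,0,0,0.5,0,0,0,0,0.5,0,0,0,0,0.5], squeeze=30)

```text
time_s: 6.15
eef_pos: [0.5793, -0.2585, 0.0529]
tool_rot: [3.138, -0.133, 0.001]
contact_force: [-0.8, -2.5, 0.8]
opening: 0.0402
gripper_force: 30.0
```

Request:
servo_tool(plan=[0,0,0.02,0,0.5,0,0,0.04,0,0.5,0,0,0.05,0,0.5,0,0,0.05,0,0.5,0,0,0.05,0,0.5,0,0,0.04,0,0.5,0,0,0.02,0,0.5])

```text
time_s: 6.85
eef_pos: [0.5802, -0.2579, 0.2591]
tool_rot: [3.137, -0.132, 0.007]
contact_force: [-0.1, 0.1, -4.6]
opening: 0.0399
gripper_force: 30.0
```

Request:
servo_tool(plan=[0,0.04,0,0.03,0.5,0,0.05,0,0.04,0.5,0,0.06,0,0.04,0.5,0,0.06,0,0.04,0.5,-0.01,0.06,0,0.04,0.5,-0.02,0.06,0,0.04,0.5,-0.02,0.06,0,0.04,0.5,-0.02,0.06,0,0.04,0.5])

```text
time_s: 7.65
eef_pos: [0.5246, 0.0816, 0.2537]
tool_rot: [-2.831, -1.358, 0.004]
contact_force: [0.1, 0.3, -3.8]
opening: 0.0396
gripper_force: 30.0
```

Request:
servo_tool(plan=[-0.02,0.04,0,0.04,0.5,-0.02,0.04,0,0.04,0.5,0,0.02,0,0.04,0.5,0,0.01,0,0.04,0.5,0,0,0,0,0.5,0,0,0,0,0.5])

```text
time_s: 8.25
eef_pos: [0.4959, 0.162, 0.2542]
tool_rot: [-2.412, -2.011, 0.003]
contact_force: [0.5, -0.3, -4.2]
opening: 0.0398
gripper_force: 30.0
```

```bash
python3 - <<'E'
from h import *
p,y,z,s=tcp(); print(p,y,z,s['time_s'],s['opening'],s['contact_force'],s['joints'])
c=shot('wrist'); save(c,'pics/w3.png'); print(-np.array(c['R']).T@c['t'])
W=cloud(c); np.save('W3.npy',W)
w=W.reshape(-1,3); k=(abs(w[:,0]-.6)<.16)&(abs(w[:,1]-.17)<.16)&(w[:,2]>.048)&(w[:,2]<.066)
print(k.sum(),rect(w[k]),np.median(w[k],0))
print(env.mark_of('wrist','panel')[:2],env.boxes_of('wrist','panel')[:1])
E
```

```text
[0.49587623 0.16198533 0.2541732 ] 1.389769995303102 -0.9999977283901411 8.25 0.03979380563477727 [ 0.53835056 -0.29578292 -4.17209567] [ 1.49839732e-01  7.14487750e-02  1.63237162e+00 -1.68563103e-04
  1.43989718e+00  3.30889072e-01]
[0.50846048 0.23793337 0.41450061]
22432 [ 0.6524  0.1397  0.2543  0.1812 -0.24  ] [0.59713457 0.16856757 0.05814892]
[{'position': [379.8, 144.2], 'conf': 0.76}] []
```

View pics/w3.png

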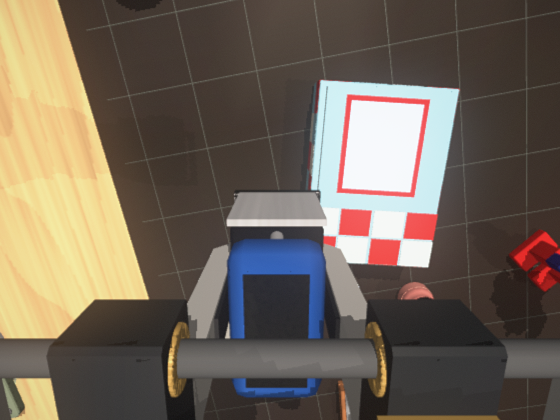

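The view shows the panel's red border, with corners near (345,97), (430,100), (417,195) and (337,190), and the stamp held upright. Next I fit the panel and the stamp in hand.

```bash
cat >> h.py <<'E'
def panel(c):
    W=cloud(c); hsv=cv2.cvtColor(c['image'],cv2.COLOR_RGB2HSV)
    m=((hsv[...,1]<40)&(hsv[...,2]>150)&(W[...,2]>.05)&(W[...,2]<.065)).astype(np.uint8)
    n,l,st,_=cv2.connectedComponentsWithStats(m); o=[]
    for i in range(1,n):
        if st[i,4]>200: o.append((st[i,4],st[i,:4].tolist(),rect(W[l==i])))
    return sorted(o,key=lambda q:-q[0])
E
python3 - <<'E'
from h import *
img=cv2.imread('pics/w3.png')[:,:,::-1].copy()
c=shot('wrist'); 
for q in panel(c): print(q)
W=cloud(c); w=W.reshape(-1,3)
p,y,z,s=tcp(); print(p,y)
k=(abs(w[:,0]-p[0])<.06)&(abs(w[:,1]-p[1])<.06)&(w[:,2]>p[2]+.038)&(w[:,2]<p[2]+.055)
P=w[k]; b=c['image'].reshape(-1,3)[k]; 
print(len(P),rect(P),np.median(P[:,2])-p[2])
# carton outline excluding stamp
k=(w[:,2]>.052)&(w[:,2]<.063)&(w[:,0]>.5)&(w[:,0]<.72)&(w[:,1]<.3)&(w[:,1]>.05)
im=k.reshape(420,560).astype(np.uint8); n,l,st,_=cv2.connectedComponentsWithStats(im); i=1+np.argmax(st[1:,4]); print(st[i],rect(W[l==i]))
E
```

```text
(np.int32(8895), [312, 80, 129, 187], array([0.5938, 0.1539, 0.1808, 0.1286, 1.3309]))
(np.int32(6136), [341, 100, 81, 92], array([0.6004, 0.1852, 0.0842, 0.0685, 1.3264]))
[0.49662804 0.16145606 0.25479924] 1.3897812657113526
13141 [0.495  0.1653 0.0624 0.058  0.7155] 0.04979601525811844
[  309    79   149   188 22208] [0.5926 0.1542 0.181  0.1313 1.3288]
```

```bash
cat >> h.py <<'E'
def head(c,zt,x0,y0,tol=.006):
    W=cloud(c); hsv=cv2.cvtColor(c['image'],cv2.COLOR_RGB2HSV)
    m=(abs(W[...,2]-zt)<tol)&(hsv[...,0]>105)&(hsv[...,0]<130)&(hsv[...,1]>120)&(np.hypot(W[...,0]-x0,W[...,1]-y0)<.06)
    return m.sum(),rect(W[m]),np.median(W[m][:,2])
E
python3 - <<'E'
from h import *
p,y,z,s=tcp(); c=shot('wrist'); print(p,y,s['time_s'])
print(head(c,p[2]+.0495,p[0],p[1]))
print(panel(c)[1])
E
```

```text
[0.49662804 0.16145606 0.25479924] 1.3897812657113526 8.45
(np.int64(5689), array([0.4953, 0.1658, 0.0599, 0.0339, 1.3938]), np.float64(0.3039364189339061))
(np.int32(6141), [341, 100, 81, 92], array([0.6004, 0.1852, 0.0843, 0.0683, 1.3277]))
```

Request:
servo_tool(plan=[0.045,0.009,0,-0.007,0.5,0.047,0.009,0,-0.007,0.5,0.047,0.008,0,-0.006,0.5,0,0,-0.03,0,0.5,0,0,-0.04,0,0.5,0,0,-0.04,0,0.5,0,0,-0.04,0,0.5,0,0,-0.02,0,0.5])

```text
time_s: 9.3
eef_pos: [0.5988, 0.1808, 0.1239]
tool_rot: [-2.472, -1.934, 0.008]
contact_force: [-0.0, -0.1, -3.5]
opening: 0.0402
gripper_force: 30.0
```

Request:
servo_tool(plan=[0,0,0,0,0.5,0,0,0,0,0.5])

```text
time_s: 9.5
eef_pos: [0.6017, 0.1816, 0.1285]
tool_rot: [2.473, 1.936, 0.002]
contact_force: [0.6, -0.7, -3.3]
opening: 0.0399
gripper_force: 30.0
```

```bash
python3 - <<'E'
from h import *
p,y,z,s=tcp(); c=shot('wrist'); save(c,'pics/w4.png'); print(p,y,s['time_s'],s['contact_force'])
print(head(c,p[2]+.0495,p[0],p[1]))
for q in panel(c): print(q)
E
```

```text
[0.6017451  0.18156604 0.12848468] 1.3286068672734186 9.5 [ 0.63548349 -0.73594182 -3.30672919]
(np.int64(5667), array([0.6005, 0.186 , 0.0593, 0.0339, 1.3148]), np.float64(0.17757264714026133))
(np.int32(7297), [186, 138, 193, 147], array([ 0.606 ,  0.1909,  0.1214,  0.0997, -0.2456]))
(np.int32(3566), [223, 162, 108, 82], array([ 0.6039,  0.1994,  0.0683,  0.0548, -0.2444]))
(np.int32(444), [182, 261, 24, 39], array([0.5318, 0.1631, 0.0312, 0.0136, 0.8929]))
```

View pics/w4.png

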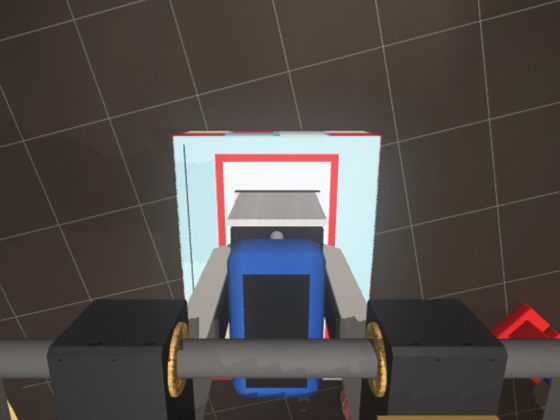

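The stamp is centred over the panel. Its columns 229–325 sit inside the border's 216–338, both with a midpoint of 277, and the fit agrees to 1 mm. I'm lowering it.

Request:
servo_tool(plan=[0,-0.001,-0.015,0,0.5,0,0,-0.012,0,0.5,0,0,-0.004,0,0.5,0,0,0,0,0.5,0,0,0,0,0.5])

```text
time_s: 10.05
eef_pos: [0.6009, 0.1809, 0.1043]
tool_rot: [-2.473, -1.937, 0.0]
contact_force: [0.2, -0.8, -3.4]
opening: 0.0399
gripper_force: 30.0
```

Request:
servo_tool(plan=[0,0,-0.002,0,0.5,0,0,-0.001,0,0.5,0,0,0,0,0.5])

```text
time_s: 10.35
eef_pos: [0.6009, 0.1809, 0.1021]
tool_rot: [2.473, 1.937, 0.0]
contact_force: [-0.1, -0.8, -4.3]
opening: 0.0394
gripper_force: 30.0
```

Request:
servo_tool(plan=[0,0,-0.001,0,0.5,0,0,0,0,0.5])

```text
time_s: 10.55
eef_pos: [0.6011, 0.1809, 0.1019]
tool_rot: [2.473, 1.937, 0.0]
contact_force: [-0.7, -0.5, -0.5]
opening: 0.0402
gripper_force: 30.0
```

Request:
servo_tool(plan=[0,0,0,0,-0.3,0,0,0,0,-0.3,0,0,0,0,-0.3,0,0,0.02,0,-0.3,0,0,0.04,0,-0.3,0,0,0.04,0,-0.3,0,0,0.04,0,-0.3,0,0,0.03,0,-0.3])

```text
time_s: 11.35
eef_pos: [0.602, 0.1811, 0.2329]
tool_rot: [2.471, 1.936, 0.006]
contact_force: [0.5, 0.0, 0.4]
opening: 0.0609
gripper_force: 0.0
```

Request:
servo_tool(plan=[0,-0.03,0.03,0,-0.3,0,-0.03,0,0,1,0,0,0,0,1,0,0,0,0,1])

```text
time_s: 11.75
eef_pos: [0.601, 0.1359, 0.2521]
tool_rot: [-2.474, -1.936, -0.002]
contact_force: [-0.4, 0.5, -0.7]
opening: 0.0404
gripper_force: 0.0
```

```bash
python3 - <<'E'
from h import *
p,y,z,s=tcp(); c=shot('wrist'); save(c,'pics/w5.png'); print(p,y,s['time_s'],s['contact_force'],s['opening'])
print(head(c,.151,.601,.185))
for q in panel(c): print(q)
E
```

```text
[0.60096634 0.13589402 0.25211289] 1.3281912241574467 11.75 [-0.4363158   0.48772795 -0.65640551] 0.04040420918525748
(np.int64(1644), array([0.6004, 0.1846, 0.0579, 0.0325, 1.3284]), np.float64(0.15112151301908616))
(np.int32(6478), [205, 77, 131, 183], array([0.597 , 0.1532, 0.1806, 0.1212, 1.3294]))
(np.int32(2664), [201, 160, 67, 100], array([ 0.5484,  0.12  ,  0.1097,  0.0629, -0.9285]))
(np.int32(2527), [229, 96, 74, 89], array([0.6003, 0.1852, 0.0834, 0.068 , 1.3283]))
```

View pics/w5.png

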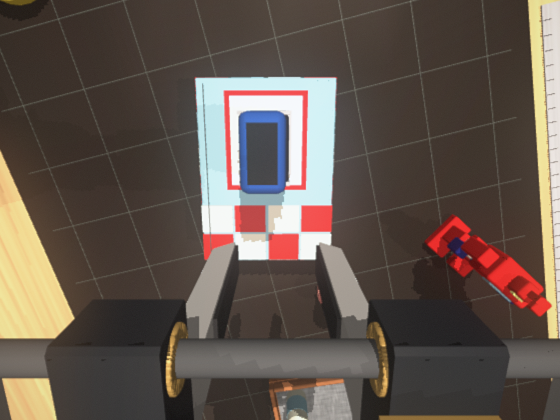

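The stamp stands at the panel's centre, with an offset under 1 mm and matching yaw. Next I close the fingers, move over the head and press.

Request:
servo_tool(plan=[0,0.032,0,0,1,0.001,0.032,0,0,1,0,0,-0.03,0,1,0,0,-0.03,0,1,0,0,-0.025,0,1,0,0,-0.005,0,1,0,0,0,0,1,0,0,0,0,1])

```text
time_s: 12.6
eef_pos: [0.6022, 0.1844, 0.1848]
tool_rot: [2.472, 1.938, 0.002]
contact_force: [-0.1, -0.2, 0.5]
opening: -0.0
gripper_force: 0.0
```

Request:
servo_tool(plan=[0,0,-0.009,0,1,0,0,-0.009,0,1,0,0,-0.004,0,1,0,0,-0.004,0,1,0,0,0,0,1])

```text
time_s: 13.1
eef_pos: [0.6026, 0.184, 0.1656]
tool_rot: [2.472, 1.937, 0.003]
contact_force: [0.1, 0.1, 6.5]
opening: 0.0004
gripper_force: 3.0
```

Request:
servo_tool(plan=[0,0,-0.004,0,1,0,0,-0.004,0,1,0,0,-0.004,0,1,0,0,-0.004,0,1,0,0,0,0,1])

```text
time_s: 13.6
eef_pos: [0.6028, 0.184, 0.1555]
tool_rot: [2.472, 1.936, 0.004]
contact_force: [-2.8, -1.2, 10.8]
opening: 0.0002
gripper_force: 5.6
```

Request:
servo_tool(plan=[0,0,-0.002,0,1,0,0,-0.002,0,1,0,0,-0.001,0,1,0,0,0,0,1])

```text
time_s: 14.0
eef_pos: [0.6038, 0.1839, 0.1552]
tool_rot: [2.47, 1.935, 0.008]
contact_force: [-6.8, -2.5, 23.2]
opening: 0.0007
gripper_force: 11.2
```

```bash
python3 - <<'E'
from h import *
p,y,z,s=tcp(); c=shot('wrist'); print(p,s['contact_force'],s['time_s'])
print(head(c,.142,.601,.185,.016))
W=cloud(c);hsv=cv2.cvtColor(c['image'],cv2.COLOR_RGB2HSV)
m=(hsv[...,0]>105)&(hsv[...,0]<130)&(hsv[...,1]>120)&(np.hypot(W[...,0]-.601,W[...,1]-.185)<.05)
v,u=np.where(m);Z=W[m][:,2]; print(np.histogram(Z,bins=np.arange(.11,.17,.004)))
# plane tilt of head
P=W[m&(W[...,2]>.125)]; A=np.c_[P[:,:2]-[.601,.185],np.ones(len(P))]; print(np.linalg.lstsq(A,P[:,2],rcond=None)[0])
k=(abs(W[...,2]-.058)<.006); print('panel z',np.median(W[k][:,2]))
for q in panel(c): print(q)
E
```

```text
[0.60381142 0.18393133 0.1552315 ] [-6.81398306 -2.47409362 23.2096504 ] 14.0
(np.int64(1646), array([0.6035, 0.1947, 0.0389, 0.0323, 1.3498]), np.float64(0.13483986427220548))
(array([   0,    0,    0,    0,   39,  447, 1159,    1,    0,    0,    0,
          0,    0,    0,    0]), array([0.11 , 0.114, 0.118, 0.122, 0.126, 0.13 , 0.134, 0.138, 0.142,
       0.146, 0.15 , 0.154, 0.158, 0.162, 0.166, 0.17 ]))
[-0.03120512 -0.03840633  0.13535998]
panel z 0.058181503823545304
(np.int32(7345), [193, 136, 173, 163], array([0.6034, 0.1808, 0.1245, 0.1215, 1.3267]))
(np.int32(3864), [226, 161, 96, 110], array([0.6003, 0.1852, 0.0841, 0.0682, 1.3245]))
(np.int32(1905), [188, 238, 55, 61], array([0.5468, 0.1564, 0.0503, 0.0404, 1.3211]))
```

The head top sits 78 mm above the panel, so it is at the stop, with 23 N on the tool. I'm releasing it upward.

Request:
servo_tool(plan=[0,0,0.006,0,1,0,0,0.008,0,1,0,0,0.012,0,1,0,0,0.02,0,1,0,0,0.04,0,1,0,-0.02,0.04,0,1,0,-0.03,0.02,0,-0.3,0,0,0,0,-0.3])

```text
time_s: 14.85
eef_pos: [0.6034, 0.1445, 0.2616]
tool_rot: [2.472, 1.932, 0.006]
contact_force: [0.5, 0.2, -0.3]
opening: 0.0134
gripper_force: 0.0
```

Request:
servo_tool(plan=[0,0,0,0,-0.3,0,0,0,0,-0.3])

```text
time_s: 15.05
eef_pos: [0.6006, 0.1469, 0.2563]
tool_rot: [-2.471, -1.936, 0.004]
contact_force: [-0.3, -0.9, 0.0]
opening: 0.0289
gripper_force: 0.0
```

```bash
python3 - <<'E'
from h import *
p,y,z,s=tcp(); c=shot('wrist'); save(c,'pics/w6.png'); print(p,y,s['time_s'],s['contact_force'],s['opening'])
print(head(c,.145,.601,.185,.015))
for q in panel(c): print(q)
E
```

```text
[0.60061557 0.14687134 0.25629345] 1.3293865332206285 15.05 [-0.33280104 -0.87384987  0.00343023] 0.0289431006311392
(np.int64(1568), array([0.6003, 0.1848, 0.0576, 0.0322, 1.3321]), np.float64(0.15107767479283976))
(np.int32(8366), [201, 89, 139, 178], array([0.5925, 0.1549, 0.1795, 0.1309, 1.329 ]))
(np.int32(2520), [234, 107, 72, 87], array([0.6004, 0.1856, 0.0834, 0.0681, 1.3276]))
```

View pics/w6.png

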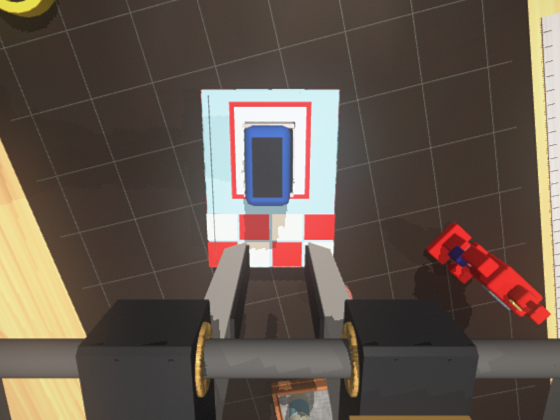

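The head has sprung back to z 0.151 and the stamp and carton have not moved. I'm regrasping at the release pose.

Request:
servo_tool(plan=[0,0.025,0,0,-0.3,0,0.02,0,0,-0.3,0,0,0,0,-0.3,0,0,0,0,-0.3,0,0,-0.03,0,-0.3,0,0,-0.015,0,-0.3,0,0,0,0,-0.3,0,0,0,0,-0.3])

```text
time_s: 15.9
eef_pos: [0.6015, 0.1797, 0.2241]
tool_rot: [-2.473, -1.937, 0.001]
contact_force: [0.0, -1.0, 1.0]
opening: 0.0612
gripper_force: 0.0
```

Request:
servo_tool(plan=[0,0.002,-0.03,0,-0.3,0,0,-0.04,0,-0.3,0,0,-0.04,0,-0.3,0,0,-0.03,0,-0.3,0,0,-0.018,0,-0.3,0,0,0,0,-0.3,0,0,0,0,-0.3])

```text
time_s: 16.6
eef_pos: [0.6027, 0.1817, 0.1071]
tool_rot: [2.472, 1.937, 0.003]
contact_force: [0.4, 0.2, -0.2]
opening: 0.0608
gripper_force: 0.0
```

Request:
servo_tool(plan=[-0.002,0,-0.006,0,-0.3,0,0,0,0,0,0,0,0,0,0.5,0,0,0,0,0.5,0,0,0,0,0.5,0,0,0,0,0.5], squeeze=30)

```text
time_s: 17.2
eef_pos: [0.6009, 0.1816, 0.102]
tool_rot: [2.472, 1.937, 0.002]
contact_force: [1.1, 0.7, 2.3]
opening: 0.04
gripper_force: 30.0
```

Request:
servo_tool(plan=[0,0,0.015,0,0.5,0,0,0.03,0,0.5,0,0,0.05,0,0.5,0,0,0.05,0,0.5,0,0,0.04,0,0.5,0,0,0.015,0,0.5])

```text
time_s: 17.8
eef_pos: [0.6014, 0.182, 0.2553]
tool_rot: [2.471, 1.936, 0.008]
contact_force: [1.2, 0.5, -3.6]
opening: 0.0399
gripper_force: 30.0
```

Request:
servo_tool(plan=[-0.002,-0.03,0,-0.035,0.5,-0.003,-0.05,0,-0.04,0.5,-0.003,-0.05,0,-0.04,0.5,-0.003,-0.05,0,-0.04,0.5,-0.003,-0.05,0,-0.04,0.5,-0.003,-0.05,0,-0.04,0.5,-0.003,-0.05,0,-0.04,0.5,-0.003,-0.05,0,-0.04,0.5])

```text
time_s: 18.6
eef_pos: [0.5812, -0.1043, 0.2491]
tool_rot: [-3.096, -0.522, 0.006]
contact_force: [0.7, 0.1, -4.2]
opening: 0.0399
gripper_force: 30.0
```

Request:
servo_tool(plan=[-0.002,-0.05,0,-0.04,0.5,-0.002,-0.05,0,-0.04,0.5,-0.002,-0.05,0,-0.04,0.5,0,-0.04,0,-0.014,0.5,0,-0.016,0,0,0.5,0,0,0,0,0.5,0,0,0,0,0.5])

```text
time_s: 19.3
eef_pos: [0.5779, -0.2565, 0.2501]
tool_rot: [-3.137, 0.126, 0.003]
contact_force: [-0.2, 0.6, -4.0]
opening: 0.04
gripper_force: 30.0
```

```bash
python3 - <<'E'
from h import *
p,y,z,s=tcp(); c=shot('wrist'); print(p,y,z,s['time_s'],s['contact_force'],s['opening'])
print(head(c,p[2]+.0495,p[0],p[1]))
E
```

```text
[ 0.57794697 -0.25645146  0.25011502] -0.0805419380474784 -0.9999950887079553 19.3 [-0.17795655  0.58140073 -3.99074201] 0.039953247988870066
(np.int64(4717), array([ 0.5907, -0.2564,  0.0358,  0.034 , -0.0898]), np.float64(0.2990183831943414))
```

Request:
servo_tool(plan=[0.002,-0.003,-0.03,0,0.5,0,0,-0.05,0,0.5,0,0,-0.05,0,0.5,0,0,-0.05,0,0.5,0,0,-0.04,0,0.5,0,0,-0.03,0,0.5,0,0,0,0,0.5,0,0,0,0,0.5])

```text
time_s: 20.15
eef_pos: [0.5802, -0.2588, 0.0641]
tool_rot: [-3.139, 0.125, 0.0]
contact_force: [0.3, -0.5, -4.0]
opening: 0.0396
gripper_force: 30.0
```

Request:
servo_tool(plan=[0,0,-0.008,0,0.5,0,0,-0.005,0,0.5,0,0,-0.001,0,0.5,0,0,0,0,0.5,0,0,0,0,0.5])

```text
time_s: 20.65
eef_pos: [0.5801, -0.2604, 0.0537]
tool_rot: [3.139, -0.128, 0.001]
contact_force: [-0.3, -0.5, -3.9]
opening: 0.04
gripper_force: 30.0
```

Request:
servo_tool(plan=[0,0,-0.001,0,0.5,0,0,0,0,0.5])

```text
time_s: 20.85
eef_pos: [0.5802, -0.2604, 0.053]
tool_rot: [3.139, -0.128, 0.001]
contact_force: [-0.2, 0.3, -2.5]
opening: 0.0401
gripper_force: 30.0
```

Partial weight has transferred, so I lower it a hair more, release, and rise.

Request:
servo_tool(plan=[0,0,-0.0005,0,0.5,0,0,0,0,-0.3,0,0,0,0,-0.3,0,0,0,0,-0.3])

```text
time_s: 21.25
eef_pos: [0.5803, -0.2604, 0.0526]
tool_rot: [3.138, -0.128, 0.002]
contact_force: [0.1, -0.3, 1.1]
opening: 0.0595
gripper_force: 0.0
```

Request:
servo_tool(plan=[0,0,0.02,0,-0.3,0,0,0.04,0,-0.3,0,0,0.05,0,-0.3,0,0,0.05,0,-0.3,0,0,0.05,0,-0.3,0,0,0.04,0,-0.3,0,0,0.02,0,-0.3,0,0,0,0,-0.3])

```text
time_s: 22.05
eef_pos: [0.5814, -0.261, 0.2586]
tool_rot: [3.136, -0.128, 0.009]
contact_force: [0.6, -0.1, 0.0]
opening: 0.061
gripper_force: 0.0
```

```bash
python3 - <<'E'
from h import *
p,y,z,s=tcp(); c=shot('wrist'); save(c,'pics/w7.png'); print(p,y,s['time_s'],s['contact_force'],s['opening'])
print(head(c,.103,.58,-.26,.015))
c=shot('top'); save(c,'pics/top1.png')
E
```

```text
[ 0.58137297 -0.26101011  0.25862493] -0.08142982041399587 22.05 [ 0.56501678 -0.0606872   0.04977878] 0.06101194559542083
(np.int64(1210), array([ 0.5808, -0.259 ,  0.058 ,  0.0336, -0.0728]), np.float64(0.10208351167811991))
```

View pics/w7.png

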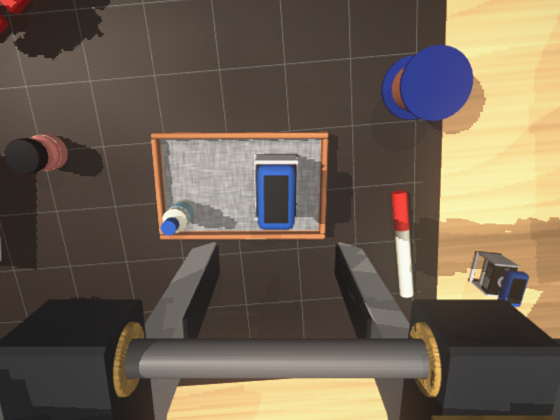

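The stamp stands upright in the tray, head at (276,195) and z 0.102, at its original pose. The bottle, marker, spool and jar are where they were. I'm handing in.

```bash
python3 -c "
from h import *
print(env.sign_off())"
```

```text
the job is handed in; nothing more can be done
None
```

The stamp stood centred on the panel within about 1 mm, was let go, its head was pressed once to the stop and sprang back up, and it is now upright on the tray's felt; I handed in at about 22 s of the 64 s limit.

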